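# Make up the body-filler kit and scrap the empty tin

### The job

Make up the filler kit on the round kit stand: first seat the big filler tin in the stand's ring, then put the full one of the two look-alike putty tins upright on the middle of its lid, then lower the upside-down mixing cup over that putty tin so that its rim rests flat on the filler tin's lid. Stand the other putty tin, the empty one that feels light when lifted, upright on the floor of the scrap tray; when you do that does not matter. Leave the tape roll, the sanding block and the spatula where they are.

Things in the scene. Friction and masses are not known exactly. Their poses are not given: they have to be found in the camera images.
- filler_tin: Filler tin: the widest tin, squat, grey band, steel, 68 mm across (the top 5 mm steps in to 64 mm), 50 mm high with a flat lid, about 0.36 kg, loose, standing upright. Origin: centre of the underside, z up.
- putty_tin_a: One of two look-alike small round steel tins with a paper band, 48 mm across (the top 5 mm steps in to 44 mm), 58 mm high, closed and rigid, standing upright. One of the two is full of putty (0.2 to 0.3 kg), the other empty (0.035 to 0.055 kg); only the weight in the grip tells which. Origin: centre of the underside, z up.
- putty_tin_b: One of two look-alike small round steel tins with a paper band, 48 mm across (the top 5 mm steps in to 44 mm), 58 mm high, closed and rigid, standing upright. One of the two is full of putty (0.2 to 0.3 kg), the other empty (0.035 to 0.055 kg); only the weight in the grip tells which. Origin: centre of the underside, z up.
- cup: White plastic mixing cup standing upside down: open mouth below, closed base on top. 74 mm high, outside 66 mm across at the mouth, 62 mm at the top; inside 60 mm wide at the mouth, 57 mm at 58 mm up, 70 mm deep: it goes over a putty tin with 4 mm to spare all round. About 0.05 kg, loose. Origin: centre of the mouth, level with its rim; z up, towards the closed base.
- kit_stand: Kit stand, fixed: a dark steel disc 116 mm across and 10 mm thick with a raised steel ring in its middle, the seat for the filler tin: 80 mm inside, 88 mm outside, 6 mm high (its top is 16 mm above the bench). Origin: centre of the underside on the bench, z up; the seat's floor is 10 mm above it.
- scrap_tray: Scrap tray, fixed: open square steel box, 130 x 130 mm outside, 45 mm high, walls and floor 4 mm thick, empty. Origin: centre of the underside on the bench; x and y along its sides, z up; its inner floor is 4 mm above the origin.
- tape_roll: Bystander: roll of masking tape lying flat, 100 mm outside, 76 mm hole, 25 mm high, loose. Origin: centre of the underside.
- sanding_block: Bystander: cork sanding block, 100 x 55 x 35 mm high, loose. Origin: centre of the underside, x along its length.
- spatula: Bystander: filler spatula lying flat beyond the work on the left, 160 mm long, loose. Origin: on its underside, x along its length, towards the blade.

How it is judged:
On the way, in this order (a step that is already met when the one before it is completed fails the run):
1. the filler tin is seated upright in the stand's ring (horizontal distance between filler_tin and kit_stand below 0.008 m and z of filler_tin in the frame of kit_stand between 0.007 and 0.013 m and angle between filler_tin's own z axis and vertical below 0.08 rad), for 0.2 s.
2. the full putty tin stands upright on the middle of the seated filler tin's lid (all of step 1 and horizontal distance between putty_tin_a and filler_tin below 0.01 m and z of putty_tin_a in the frame of filler_tin between 0.046 and 0.054 m and angle between putty_tin_a's own z axis and vertical below 0.08 rad), for 0.2 s.
3. the cup is over the full putty tin, its rim down on the filler tin's lid (all of step 2 and horizontal distance between cup and filler_tin below 0.01 m and z of cup in the frame of filler_tin between 0.046 and 0.054 m and angle between cup's own z axis and vertical below 0.08 rad), for 0.2 s.
At the end, for the whole second after the job is handed in: At rest and upright (0.08 rad; empty tin 0.12): filler tin in the ring, 8 mm off centre at most, seated within 3 mm; full putty tin and the cup over it on its lid, each within 10 mm of centre, 4 mm in height; empty tin on the scrap tray floor within 4 mm, 45 mm from centre along each side (all of step 3 and x of putty_tin_b in the frame of scrap_tray between -0.045 and 0.045 m and y of putty_tin_b in the frame of scrap_tray between -0.045 and 0.045 m and z of putty_tin_b in the frame of scrap_tray between 0 and 0.008 m and angle between putty_tin_b's own z axis and vertical below 0.12 rad and linear speed of each of filler_tin, putty_tin_a, putty_tin_b, cup below 0.02 m/s); the robot touches nothing.
It fails at once if a bystander (tape roll, sanding block or spatula) is shifted by more than 30 mm (distance of any of tape_roll, sanding_block, spatula from where it was at the start of the episode above 0.03 m).
It also fails if it takes over 134 s, if anything falls off the work surface, if the arm or the gripper's body presses on something with over 40 N, if the wrist force passes 120 N, or if a joint passes its speed limit or range.

### The arm

A 7-joint arm with a two-finger parallel gripper is mounted at the origin on the work surface. World frame = base frame: x ahead of the robot, y to its left, z up, the work surface at z = 0. Lengths are in m, angles in rad, forces in N, time in s.
With the tool pointing down it reaches from about 0.425 to 0.8 m from the base axis. Payload 8.3 kg.
Tool frame: the origin (TCP) lies between the finger pads; the fingertips stand 19 mm ahead of it and the grasp point (between the pads) is the TCP (robot.tcp_to_tips is the distance from the TCP to the fingertips, in m); z points along the fingers, y is the line along which they close (so a half turn about z gives the same grasp; the last joint's range is limited). The gripper opens to 85 mm and grips with 20 to 120 N. Pads are 22 mm wide; open, the fingers measure 114 mm over their backs; the gripper's body (76 mm by 85 mm) begins 54 mm behind the grasp point. The pads swing forward as they close: fully open they stand 13 mm farther back than shut.
Start: joints at [-1.239, 0.383, 0.016, 1.37, -0.006, 1.388, -0.046], TCP at [0.24, 0.577, 0.25] pointing down, gripper open.
Joint ranges: [-2.95, 2.95], [-0.25, 2.06], [-1.52, 1.56], [0.18, 2.33], [-1.44, 4.58], [0.02, 2.06], [-3.01, 3.01]. Speed limits (rad/s): [2.39, 2.39, 3.01, 3.01, 3.14, 3.14, 3.14].

### API

Orientations are given as a unit quaternion [x, y, z, w].
In Python, from bench import robot gives the robot as it stands.
- The arm moves only by the shell command python3 -m jog 'ROWS' [FORCE]. ROWS is a JSON object whose one key "steps" holds a list that holds one entry, the list of rows, each a list of 7 numbers: the turn, a rotation vector about the tool's x, y, z in rad, then the shift along the tool's x, y, z in m, then the opening, from 0 (shut) to 1 (fully open). A call has 1 to 20 rows; each row shifts and turns the commanded pose from where the row before left it, along the tool's axes as they then stand; what a row does not reach is not made up. A row lasts 1/10 s, in which the tool goes at most 50 mm and 8.59 degrees, less where a joint would pass 70% of its speed; a pose out of reach is approached as far as the arm can. A call with a gripper value outside its range is refused whole. The fingers move at their own pace and stop on an object; FORCE is the grip in N (left out, the last holds). Time passes only in rows, so rows that do not move let the fingers close. It gives the time, the measured TCP pose, the force, the opening and the grip force at its end, in the units of the state.
- robot.read_state(): the state, without advancing time (a new reading comes with each control period).
- robot.camera(name): name is "side" or "top"; returns a dict with "color" (384x512x3 uint8, red, green, blue), "range_z" (384x512 float32, m along the optical axis (not along the pixel's ray), 0 where there is no reading), "vfov" (degrees; the focal length in pixels is half the picture's height over the tangent of half this angle, whatever the lens; pixels are square), "cx", "cy" (the principal point, pixels), "rvec" (rotation vector, rad) and "tvec" (3), from world to camera coordinates, as OpenCV has them. Camera axes: x right, y down, z forward; pixel columns grow to the right and rows downward; lengths in m; the calibration is good to about 2 mm. A picture is of the moment at which its call begins.
- robot.job_done(): hands the job in; it is judged then, once.
The state is a dict: "t": time; "q": joint angles; "joint_vel": joint speeds; "joint_efforts": joint torques, N m; "tool_pos": TCP position; "tcp_rot": TCP orientation; "ft_force": force on the tool from outside, world axes, zero at the start; "wrist_torque": the same for the moment, N m; "gripper_width": finger opening in m; "grasp_force": force on a finger pad.
Only numpy, scipy, OpenCV 4.12 (cv2) and the standard library are available. Lean on these libraries where they do the work, as an engineer would, in place of code of your own. Each camera call takes 0.05 s, during which the arm holds its last target. There are 200 camera calls.

## Working session

There is one attempt and no reset: what is moved stays moved. The work goes in short steps, Python scripts to look and compute and a shell command to move; the robot and the scene stay as the last step left them, time stands still between calls to the robot, and variables do not carry over. Pictures are saved under pics/ and viewed, at most 14 in all, crops included, and the job is handed in when it is done.

```bash
ls; mkdir -p pics
cat > h.py <<'E'
import numpy as np, cv2
from bench import robot
def snap(n,f=None):
    c=robot.camera(n)
    if f: cv2.imwrite(f,c["color"][:,:,::-1])
    return c
def cloud(c):
    Z=c["range_z"];H,W=Z.shape;f=H/2/np.tan(np.radians(c["vfov"])/2)
    u,v=np.meshgrid(np.arange(W),np.arange(H))
    P=np.stack([(u-c["cx"])/f*Z,(v-c["cy"])/f*Z,Z],-1)
    R=cv2.Rodrigues(np.array(c["rvec"],float))[0]
    return (P-np.array(c["tvec"]).ravel())@R
E
python3 - <<'E'
from h import *
for n in("top","side"):
    c=snap(n,f"pics/{n}0.png");P=cloud(c);np.savez(f"{n}0.npz",P=P,Z=c["range_z"],C=c["color"])
    print(n,{k:c[k] for k in("vfov","cx","cy","rvec","tvec")})
s=robot.read_state();print(s)
E
```

```text
pics
top {'vfov': 47.32483404647136, 'cx': 252.9146092179192, 'cy': 184.0285191403761, 'rvec': array([ 2.17746662, -2.2132769 ,  0.07828095]), 'tvec': array([-0.00352751,  0.56290378,  1.31873   ])}
side {'vfov': 43.360164912181105, 'cx': 261.644829040512, 'cy': 186.9344896778677, 'rvec': array([ 2.38941148, -0.07542768,  0.00702785]), 'tvec': array([-0.5686289 ,  0.06226755,  1.34061818])}
{'t': 0.1, 'q': array([-1.2389087 ,  0.38415414,  0.01637204,  1.37106832, -0.00628622,
        1.38823151, -0.04653563]), 'joint_vel': array([ 0.00070875, -0.00158508,  0.00047554, -0.00179832, -0.00068141,
        0.00029479, -0.00012839]), 'joint_efforts': array([ 4.10846798e-03, -6.29130578e+01,  8.48136116e-01, -3.72753739e+01,
        1.68241962e-02,  1.05053815e-02, -3.06256788e-05]), 'tool_pos': array([0.24018178, 0.57653151, 0.24937008]), 'tcp_rot': array([ 1.96098183e-01,  9.80583847e-01, -8.92025187e-04, -1.57876448e-04]), 'ft_force': array([-0.17148711,  0.94043732, -0.46576667]), 'wrist_torque': array([ 0.00044906, -0.00369455, -0.01414876]), 'grasp_force': 0.0, 'gripper_width': 0.08542429743962872}
```

View pics/top0.png

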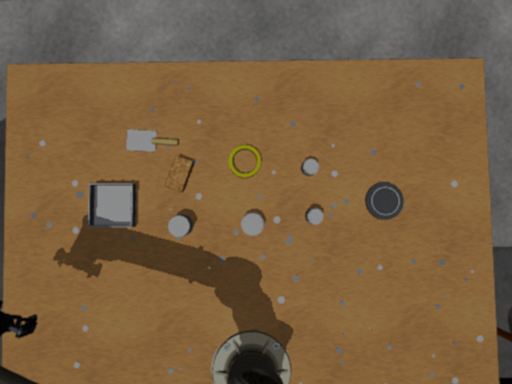

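View pics/side0.png

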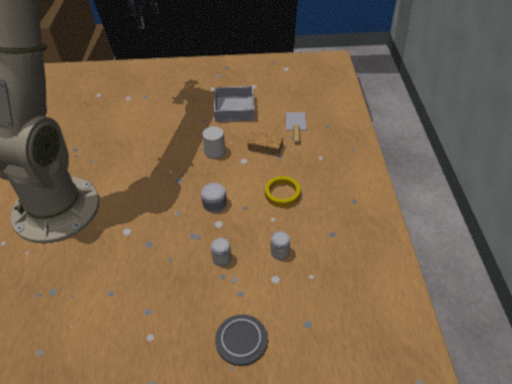

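The top view shows the stand at (384,200), the putty tins at (310,167) and (315,216), the filler tin at (252,223), the cup at (179,226) and the tray at (112,205). The tape, block and spatula lie beyond the work, and the side view agrees.

```bash
cat > m.py <<'E'
from h import *
def top(P,xy,r,z0,z1):
    Q=P.reshape(-1,3);m=(np.hypot(*(Q[:,:2]-xy).T)<r)&(Q[:,2]>z0)&(Q[:,2]<z1);return Q[m]
def circ(T):
    (x,y),R=cv2.minEnclosingCircle(T[:,:2].astype(np.float32));mr=(T[:,:2].max(0)+T[:,:2].min(0))/2
    return np.round([x,y,R,*mr,*T[:,:2].mean(0),np.median(T[:,2]),len(T)],4)
E
python3 - <<'E'
from m import *
S={"tinN":(310,167,.048,.068),"tinF":(315,216,.048,.068),"fil":(252,223,.042,.06),"cup":(179,226,.066,.085),"stand":(384,200,.004,.03),"tray":(112,205,.035,.055),"tape":(245,161,.015,.035),"block":(180,173,.025,.045),"spat":(150,141,.002,.02)}
D={n:np.load(n+"0.npz")["P"] for n in("top","side")}
for k,(u,v,a,b) in S.items():
    p=D["top"][v-2:v+3,u-2:u+3].reshape(-1,3); p=np.median(p,0);print(k,p.round(4))
    for n in D:
        T=top(D[n],p[:2],.1 if k in("tray","spat") else .07 if k in("stand","tape","block") else .05,a,b)
        if len(T)>5: print("  ",n,circ(T))
T=top(D["top"],np.array([.5,.42]),.13,.035,.055)
print(cv2.minAreaRect((T[:,:2]*1000).astype(np.float32)))
E
```

```text
tinN [ 0.608  -0.1822  0.0587]
   top [ 6.099e-01 -1.833e-01  2.420e-02  6.099e-01 -1.835e-01  6.093e-01
 -1.823e-01  5.840e-02  2.050e+02]
   side [ 6.064e-01 -1.859e-01  2.500e-02  6.053e-01 -1.858e-01  6.047e-01
 -1.890e-01  5.890e-02  2.690e+02]
tinF [ 0.463  -0.1932  0.0593]
   top [ 4.616e-01 -1.926e-01  2.370e-02  4.614e-01 -1.925e-01  4.616e-01
 -1.924e-01  5.800e-02  2.040e+02]
   side [ 4.561e-01 -1.952e-01  2.440e-02  4.574e-01 -1.945e-01  4.577e-01
 -1.986e-01  5.950e-02  2.790e+02]
fil [ 0.4454 -0.0077  0.0519]
   top [ 4.418e-01 -6.700e-03  3.370e-02  4.423e-01 -7.600e-03  4.421e-01
 -6.400e-03  5.030e-02  4.020e+02]
   side [ 4.376e-01 -1.040e-02  3.530e-02  4.375e-01 -1.020e-02  4.375e-01
 -1.320e-02  5.150e-02  4.030e+02]
cup [0.4409 0.2041 0.0736]
   top [4.406e-01 2.065e-01 3.110e-02 4.408e-01 2.062e-01 4.406e-01 2.066e-01
 7.430e-02 3.650e+02]
   side [4.353e-01 2.043e-01 3.420e-02 4.372e-01 2.046e-01 4.359e-01 2.006e-01
 7.580e-02 2.700e+02]
stand [ 0.5078 -0.4137  0.0103]
   top [ 5.082e-01 -4.141e-01  6.980e-02  5.082e-01 -4.140e-01  5.050e-01
 -4.128e-01  1.02
[... 444 characters left out ...]
.327e-01 1.380e-02
 2.520e-02 3.700e+02]
   side [6.273e-01 1.080e-02 5.060e-02 6.276e-01 1.020e-02 6.273e-01 7.600e-03
 2.560e-02 4.560e+02]
block [0.5986 0.2062 0.035 ]
   top [5.960e-01 2.112e-01 5.420e-02 5.971e-01 2.111e-01 5.963e-01 2.115e-01
 3.520e-02 6.120e+02]
   side [5.916e-01 2.092e-01 5.510e-02 5.907e-01 2.087e-01 5.915e-01 2.050e-01
 3.620e-02 4.660e+02]
spat [0.7017 0.3027 0.0052]
   top [7.018e-01 3.026e-01 9.990e-02 7.008e-01 3.028e-01 7.024e-01 3.085e-01
 4.000e-03 1.409e+03]
   side [7.019e-01 3.029e-01 9.990e-02 7.024e-01 3.034e-01 7.012e-01 3.046e-01
 3.800e-03 9.890e+02]
((504.2497863769531, 413.17333984375), (132.09483337402344, 127.93653106689453), 89.20059204101562)
```

```bash
python3 - <<'E'
from m import *
for n in("top","side"):
    P=np.load(n+"0.npz")["P"]; T=top(P,np.array([.508,-.414]),.055,.0135,.022); print(n,circ(T))
    # ring by color
    D=np.load(n+"0.npz");m=(np.hypot(P[...,0]-.508,P[...,1]+.414)<.052)&(D["C"].max(-1)>110);print(circ(P[m]))
print(robot.tcp_to_tips)
E
python3 -m jog '{"steps":[[[0,0,0.147,0,0,0,1],[0,0,0.147,0,0,0,1],[0,0,0.147,0,0,0,1],[0,0,0.147,0,0,0,1],[0,0,0.147,0,0,0,1],[0,0,0.147,0,0,0,1],[0,0,0.147,0,0,0,1],[0,0,0.147,0,0,0,1]]]}'
```

```text
top [ 5.080e-01 -4.140e-01  5.440e-02  5.093e-01 -4.142e-01  5.065e-01
 -4.134e-01  1.490e-02  2.030e+02]
t: 0.9
tool_pos: [0.2402, 0.5767, 0.2497]
tcp_rot: [0.709, 0.705, -0.001, 0.0]
ft_force: [-0.0, 0.9, -0.7]
gripper_width: 0.0854
grasp_force: 0.0Traceback (most recent call last):
  File "<stdin>", line 5, in <module>
  File "m.py", line 5, in circ
    (x,y),R=cv2.minEnclosingCircle(T[:,:2].astype(np.float32));mr=(T[:,:2].max(0)+T[:,:2].min(0))/2
                                                                   ~~~~~~~~~~~^^^
    return umr_maximum(a, axis, None, out, keepdims, initial, where)
ValueError: zero-size array to reduction operation maximum which has no identity
```

```bash
cat >> m.py <<'E'
def ray(c,uv,z):
    H=c["color"].shape[0];f=H/2/np.tan(np.radians(c["vfov"])/2);R=cv2.Rodrigues(np.array(c["rvec"],float))[0]
    o=-R.T@np.array(c["tvec"]).ravel();d=R.T@np.array([(uv[0]-c["cx"])/f,(uv[1]-c["cy"])/f,1]);return (o+d*(z-o[2])/d[2])
E
python3 -m jog '{"steps":[[[0,0,0,-0.039,0.0133,0,1],[0,0,0,-0.039,0.0133,0,1],[0,0,0,-0.039,0.0133,0,1],[0,0,0,-0.039,0.0133,0,1],[0,0,0,-0.039,0.0133,0,1],[0,0,0,-0.039,0.0133,0,1],[0,0,0,-0.039,0.0133,0,1],[0,0,0,-0.039,0.0133,0,1],[0,0,0,-0.039,0.0133,0,1],[0,0,0,-0.039,0.0133,0,1],[0,0,0,-0.039,0.0133,0,1],[0,0,0,-0.039,0.0133,0,1],[0,0,0,-0.039,0.0133,0,1],[0,0,0,-0.039,0.0133,0,1],[0,0,0,-0.039,0.0133,0,1],[0,0,0,0,0,0,1],[0,0,0,0,0,0,1],[0,0,0,0,0,0,1]]]}'
python3 - <<'E'
from m import *
im=[]
for n,(u,v) in {"top":(384,200),"side":(241,340)}.items():
    c=snap(n);g=cv2.cvtColor(c["color"],cv2.COLOR_RGB2GRAY);C=c["color"].astype(int)
    m=((C[...,0]-C[...,2])<25).astype(np.uint8)
    k=np.zeros_like(m);cv2.circle(k,(u,v),35,1,-1);m*=k
    m=cv2.morphologyEx(m,cv2.MORPH_OPEN,np.ones((5,5)))
    q=max(cv2.findContours(m,0,cv2.CHAIN_APPROX_NONE)[0],key=cv2.contourArea);h=cv2.convexHull(q)
    M=cv2.moments(q);uv=(M["m10"]/M["m00"],M["m01"]/M["m00"])
    e=cv2.fitEllipse(q);print(n,e,uv,ray(c,e[0],.008).round(4))
    r=g.astype(float)*0;d=np.hypot(*(np.indices(g.shape)[::-1]-np.array(e[0])[:,None,None]))
    for t in(85,100,115):
        w=(g>t)&(d<.85*min(e[1])/2)&(d>8); pts=np.argwhere(w)[:,::-1].astype(np.float32)
        if len(pts)>20: ee=cv2.fitEllipse(pts);print(t,len(pts),ee,ray(c,ee[0],.016).round(4))
    im.append(cv2.resize(c["color"][v-45:v+44,u-45:u+45,::-1],(400,400)))
    if n=="top": cv2.imwrite("pics/t1.png",c["color"][:,:,::-1])
cv2.imwrite("pics/ring.png",np.hstack(im))
E
```

```text
t: 2.7
tool_pos: [0.4395, -0.007, 0.25]
tcp_rot: [0.707, 0.708, -0.0, -0.0]
ft_force: [-0.9, -0.1, 0.0]
gripper_width: 0.0856
grasp_force: 0.0
top ((384.0697326660156, 200.42616271972656), (36.08523178100586, 36.92670822143555), 117.99369812011719) (384.05967767671933, 200.43226424126377) [ 0.5064 -0.4148  0.008 ]
85 133 ((384.9957580566406, 200.46005249023438), (27.17137336730957, 27.5240421295166), 151.23641967773438) [ 0.5061 -0.4152  0.016 ]
side ((241.06472778320312, 339.6841125488281), (49.51422119140625, 51.16230010986328), 70.02510833740234) (241.0653594771242, 339.6890397184515) [ 0.5006 -0.4189  0.008 ]
85 360 ((240.6472625732422, 337.4596862792969), (35.24897003173828, 38.33917999267578), 76.02310943603516) [ 0.5002 -0.4176  0.016 ]
100 267 ((240.5911865234375, 337.28570556640625), (35.5883903503418, 38.34288787841797), 77.64751434326172) [ 0.5    -0.4172  0.016 ]
115 207 ((240.61221313476562, 337.1988830566406), (35.578773498535156, 38.40690612792969), 74.30499267578125) [ 0.5001 -0.417   0.016 ]
```

View pics/ring.png

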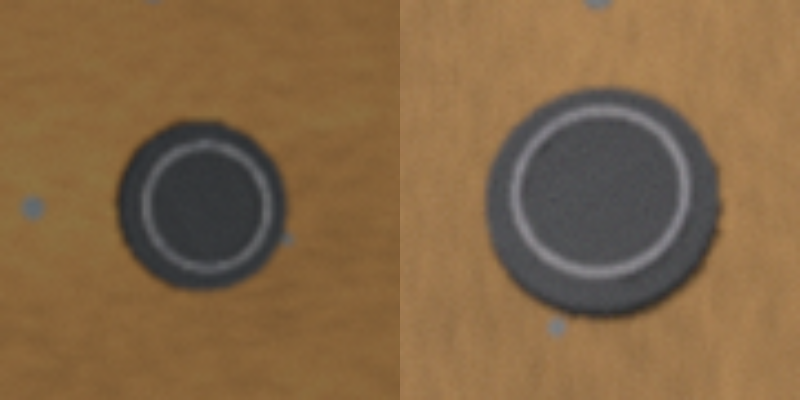

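Both crops show the stand disc with its ring off-centre in parallax only. The ring is at about (385,200) in the top view and (241,337) in the side view. I'll descend on the filler tin and grip it.

```bash
python3 -m jog '{"steps":[[[0,0,0,-0.002,0,0.04,1],[0,0,0,0,0,0.04,1],[0,0,0,0,0,0.04,1],[0,0,0,0,0,0.04,1],[0,0,0,0,0,0.03,1],[0,0,0,0,0,0.02,1],[0,0,0,0,0,0.01,1],[0,0,0,0,0,0,1],[0,0,0,0,0,0,1],[0,0,0,0,0,0,0.4],[0,0,0,0,0,0,0.4],[0,0,0,0,0,0,0.4],[0,0,0,0,0,0,0.4],[0,0,0,0,0,0,0.4],[0,0,0,0,0,0,0.4],[0,0,0,0,0,0,0.4]]]}' 40
python3 -m jog '{"steps":[[[0,0,0,0,0,0,0.4],[0,0,0,0,0,-0.01,0.4],[0,0,0,0,0,-0.03,0.4],[0,0,0,0,0,-0.04,0.4],[0,0,0,0,0,-0.04,0.4],[0,0,0,0,0,0,0.4],[0,0,0,0,0,0,0.4],[0,0,0,0,0,0,0.4],[0,0,0,0,0,0,0.4]]]}'
python3 - <<'E'
from m import *
im=[]
for n in("top","side"):
    c=snap(n,f"pics/{n}2.png");im.append(c["color"][120:280,150:390,::-1]);T=top(cloud(c),np.array([.44,-.008]),.06,.12,.19)
    print(n,circ(T))
cv2.imwrite("pics/held.png",cv2.resize(np.hstack(im),(800,267)))
E
```

```text
t: 4.4
tool_pos: [0.4407, -0.0098, 0.0316]
tcp_rot: [0.707, 0.707, 0.001, 0.0]
ft_force: [-1.8, 0.5, 7.7]
gripper_width: 0.0673
grasp_force: 42.8
t: 5.3
tool_pos: [0.4387, -0.0102, 0.1491]
tcp_rot: [0.707, 0.707, -0.001, -0.001]
ft_force: [-0.8, 0.5, -3.6]
gripper_width: 0.0666
grasp_force: 47.8Traceback (most recent call last):
  File "<stdin>", line 5, in <module>
  File "m.py", line 5, in circ
    (x,y),R=cv2.minEnclosingCircle(T[:,:2].astype(np.float32));mr=(T[:,:2].max(0)+T[:,:2].min(0))/2
                                                                   ~~~~~~~~~~~^^^
    return umr_maximum(a, axis, None, out, keepdims, initial, where)
ValueError: zero-size array to reduction operation maximum which has no identity
```

```bash
python3 -m jog '{"steps":[[[0,0,0,-0.018,0.003,0,0.4],[0,0,0,-0.037,0.006,0,0.4],[0,0,0,-0.037,0.006,0,0.4],[0,0,0,-0.037,0.006,0,0.4],[0,0,0,-0.037,0.006,0,0.4],[0,0,0,-0.037,0.006,0,0.4],[0,0,0,-0.037,0.006,0,0.4],[0,0,0,-0.037,0.006,0,0.4],[0,0,0,-0.037,0.006,0,0.4],[0,0,0,-0.037,0.006,0,0.4],[0,0,0,-0.037,0.005,0,0.4],[0,0,0,-0.018,0.002,0,0.4],[0,0,0,0,0,0,0.4],[0,0,0,0,0,0,0.4],[0,0,0,0,0,0,0.4]]]}'
python3 - <<'E'
from m import *
im=[]
p=robot.read_state()["tool_pos"];print(p)
for n,(u,v) in {"top":(384,200),"side":(241,320)}.items():
    c=snap(n);im.append(cv2.resize(c["color"][v-60:v+60,u-60:u+60,::-1],(400,400)));Q=top(cloud(c),p[:2],.12,.1,.6);print(n,len(Q),np.histogram(Q[:,2],10))
cv2.imwrite("pics/held.png",np.hstack(im))
E
```

```text
t: 6.85
tool_pos: [0.5042, -0.4146, 0.1493]
tcp_rot: [0.707, 0.708, 0.0, -0.001]
ft_force: [-0.1, 0.6, -5.0]
gripper_width: 0.0669
grasp_force: 47.5
[ 0.50415214 -0.41464434  0.14926133]
top 5306 (array([ 149,  304,  142,  118,  118,  102,    9,  114,  776, 3474]), array([0.11639462, 0.16252087, 0.20864712, 0.25477337, 0.30089962,
       0.34702587, 0.39315212, 0.43927837, 0.48540462, 0.53153087,
       0.57765712]))
side 14442 (array([ 437, 1023,  719,  479,  623,  828,  789, 1020, 3165, 5359]), array([0.11772395, 0.16370194, 0.20967992, 0.25565791, 0.30163589,
       0.34761388, 0.39359186, 0.43956985, 0.48554783, 0.53152582,
       0.5775038 ]))
```

View pics/held.png

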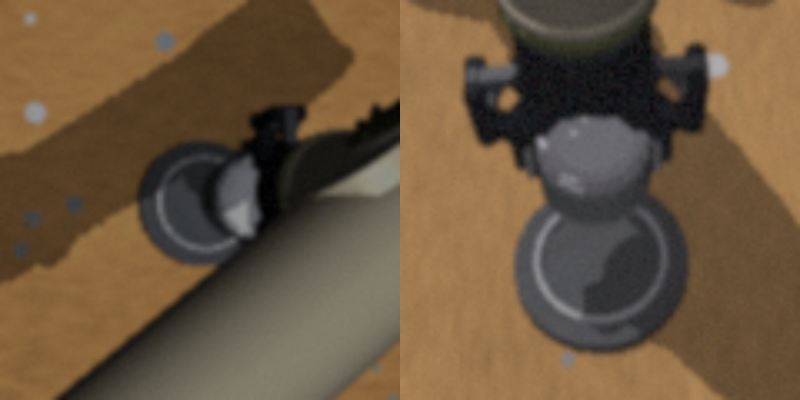

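The tin hangs upright in the grip over the ring, with the ring still centred below it in both crops. Next I'll lower it.

```bash
python3 -m jog '{"steps":[[[0,0,0,-0.0015,-0.001,0.02,0.4],[0,0,0,0,0,0.025,0.4],[0,0,0,0,0,0.025,0.4],[0,0,0,0,0,0.02,0.4],[0,0,0,0,0,0.008,0.4],[0,0,0,0,0,0,0.4],[0,0,0,0,0,0,0.4],[0,0,0,0,0,0,0.4]]]}'
python3 -m jog '{"steps":[[[0,0,0,0,0,0.003,0.4],[0,0,0,0,0,0.003,0.4],[0,0,0,0,0,0.003,0.4],[0,0,0,0,0,0,0.4],[0,0,0,0,0,0,0.4]]]}'
```

```text
t: 7.75
tool_pos: [0.5036, -0.4181, 0.0539]
tcp_rot: [0.707, 0.707, 0.0, 0.001]
ft_force: [1.1, -0.5, -3.9]
gripper_width: 0.0669
grasp_force: 47.6
t: 8.25
tool_pos: [0.5028, -0.4175, 0.0431]
tcp_rot: [0.707, 0.707, -0.0, -0.0]
ft_force: [-0.2, -0.1, -3.5]
gripper_width: 0.0671
grasp_force: 47.6
```

```bash
python3 -m jog '{"steps":[[[0,0,0,0,0,0.0015,0.4],[0,0,0,0,0,0.001,0.4],[0,0,0,0,0,0,0.4],[0,0,0,0,0,0,0.4]]]}'
python3 -m jog '{"steps":[[[0,0,0,0,0,0,0.9],[0,0,0,0,0,0,0.9],[0,0,0,0,0,0,0.9],[0,0,0,0,0,0,0.9],[0,0,0,0,0,0,1],[0,0,0,0,0,-0.01,1],[0,0,0,0,0,-0.03,1],[0,0,0,0,0,-0.04,1],[0,0,0,0,0,-0.04,1],[0,0,0,0,0,-0.04,1],[0,0,0,0.04,-0.004,0,1],[0,0,0,0.04,-0.004,0,1],[0,0,0,0.04,-0.004,0,1],[0,0,0,0.04,-0.004,0,1],[0,0,0,0.03,-0.004,0,1],[0,0,0,0.03,-0.004,0,1],[0,0,0,0,-0.02,0,1],[0,0,0,0,0,0,1],[0,0,0,0,0,0,1]]]}'
python3 - <<'E'
from m import *
im=[]
for n,(u,v) in {"top":(384,200),"side":(241,320)}.items():
    c=snap(n);im.append(cv2.resize(c["color"][v-60:v+60,u-60:u+60,::-1],(400,400)));P=cloud(c)
    print(n,circ(top(P,np.array([.503,-.416]),.05,.053,.07)))
cv2.imwrite("pics/seat.png",np.hstack(im))
E
```

```text
t: 8.65
tool_pos: [0.503, -0.4178, 0.0417]
tcp_rot: [0.707, 0.707, 0.0, 0.0]
ft_force: [-2.6, 4.2, 5.4]
gripper_width: 0.0668
grasp_force: 48.3
t: 10.55
tool_pos: [0.459, -0.1977, 0.2016]
tcp_rot: [0.707, 0.707, 0.001, 0.0]
ft_force: [-0.0, 0.0, 1.0]
gripper_width: 0.0854
grasp_force: 0.0
top [ 5.072e-01 -4.151e-01  3.440e-02  5.065e-01 -4.147e-01  5.092e-01
 -4.152e-01  6.030e-02  3.390e+02]
side [ 5.013e-01 -4.176e-01  3.450e-02  5.009e-01 -4.175e-01  5.010e-01
 -4.197e-01  6.170e-02  7.540e+02]
```

View pics/seat.png

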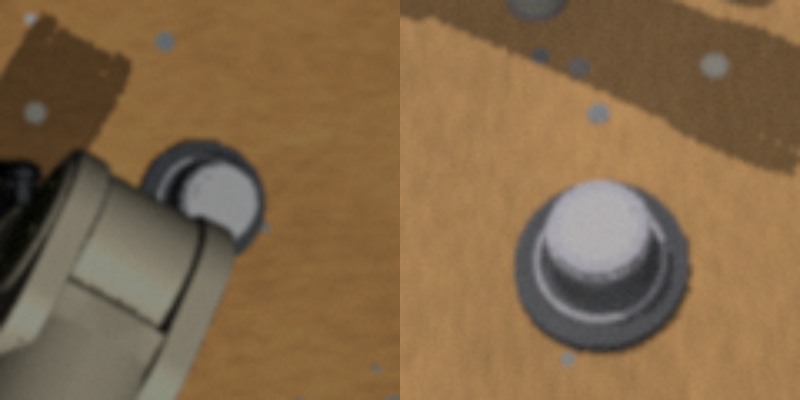

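The side crop shows the filler tin upright inside the ring, centred within about 1 mm. The nearer putty tin is next, gripped and weighed.

```bash
python3 -m jog '{"steps":[[[0,0,0,0.004,0,0,1],[0,0,0,0,0,0.03,1],[0,0,0,0,0,0.04,1],[0,0,0,0,0,0.04,1],[0,0,0,0,0,0.035,1],[0,0,0,0,0,0.02,1],[0,0,0,0,0,0,1],[0,0,0,0,0,0,0.2],[0,0,0,0,0,0,0.2],[0,0,0,0,0,0,0.2],[0,0,0,0,0,0,0.2],[0,0,0,0,0,0,0.2],[0,0,0,0,0,0,0.2],[0,0,0,0,0,0,0.2],[0,0,0,0,0,0,0.2],[0,0,0,0,0,0,0.2]]]}' 30
python3 -m jog '{"steps":[[[0,0,0,0,0,-0.01,0.2],[0,0,0,0,0,-0.03,0.2],[0,0,0,0,0,-0.04,0.2],[0,0,0,0,0,-0.04,0.2],[0,0,0,0,0,-0.02,0.2],[0,0,0,0,0,0,0.2],[0,0,0,0,0,0,0.2],[0,0,0,0,0,0,0.2],[0,0,0,0,0,0,0.2]]]}'
for i in 1 2 3; do python3 -m jog '{"steps":[[[0,0,0,0,0,0,0.2]]]}' | grep ft_f; done
python3 - <<'E'
from h import *
a=[]
for i in range(10): robot.camera("top"); a.append(robot.read_state()["ft_force"])
print(np.mean(a,0),np.std(a,0))
E
```

```text
t: 12.25
tool_pos: [0.46, -0.1939, 0.0372]
tcp_rot: [0.707, 0.707, 0.001, 0.001]
ft_force: [-1.6, -0.2, 7.3]
gripper_width: 0.0474
grasp_force: 30.4
t: 13.15
tool_pos: [0.4581, -0.1932, 0.1746]
tcp_rot: [0.707, 0.707, -0.001, -0.001]
ft_force: [-0.9, -0.2, -3.8]
gripper_width: 0.0471
grasp_force: 32.0
ft_force: [-0.1, 0.9, -3.0]
ft_force: [-0.8, 0.0, -2.7]
ft_force: [-0.2, -0.3, -2.2]
[ 0.02608554 -0.10428874 -2.39445713] [0.45604692 0.45991863 0.41508361]
```

About 2.4 N, so this is the full tin. I'll take it over the filler lid.

```bash
python3 -m jog '{"steps":[[[0,0,0,-0.018,0.003,0,0.2],[0,0,0,-0.037,0.008,0,0.2],[0,0,0,-0.037,0.008,0,0.2],[0,0,0,-0.037,0.008,0,0.2],[0,0,0,-0.037,0.008,0,0.2],[0,0,0,-0.037,0.007,0,0.2],[0,0,0,-0.02,0.003,0,0.2],[0,0,0,0,0,0.02,0.2],[0,0,0,0,0,0.025,0.2],[0,0,0,0,0,0.015,0.2],[0,0,0,0,0,0,0.2],[0,0,0,0,0,0,0.2],[0,0,0,0,0,0,0.2]]]}'
python3 - <<'E'
from m import *
im=[]
for n,(u,v) in {"side":(241,320)}.items():
    c=snap(n);P=cloud(c);T=top(P,np.array([.503,-.416]),.05,.055,.068);T=T[T[:,1]>-5];print(circ(T))
    cv2.imwrite("pics/put.png",cv2.resize(c["color"][v-60:v+60,u-60:u+60,::-1],(400,400)))
E
```

```text
t: 15.25
tool_pos: [0.5045, -0.417, 0.1173]
tcp_rot: [0.707, 0.707, 0.0, 0.001]
ft_force: [-1.4, 0.3, -1.4]
gripper_width: 0.0472
grasp_force: 32.0
[ 5.013e-01 -4.180e-01  3.390e-02  5.009e-01 -4.272e-01  5.005e-01
 -4.318e-01  6.110e-02  3.460e+02]
```

View pics/put.png

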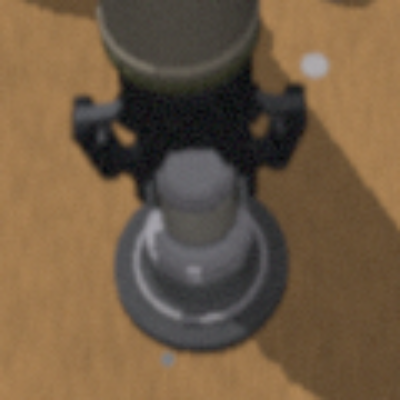

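The putty tin hangs upright and centred above the filler lid at (200,210) in the crop. I'll lower it and release.

```bash
python3 -m jog '{"steps":[[[0,0,0,0,-0.001,0.009,0.2],[0,0,0,0,0,0.006,0.2],[0,0,0,0,0,0.003,0.2],[0,0,0,0,0,0.001,0.2],[0,0,0,0,0,0.001,0.2],[0,0,0,0,0,0,0.2],[0,0,0,0,0,0,0.2]]]}'
```

```text
t: 16.0
tool_pos: [0.5028, -0.4168, 0.0973]
tcp_rot: [0.707, 0.707, 0.0, 0.0]
ft_force: [-4.0, 4.3, 11.0]
gripper_width: 0.0468
grasp_force: 33.2
```

```bash
python3 -m jog '{"steps":[[[0,0,0,0,0,-0.001,0.8],[0,0,0,0,0,0,0.8],[0,0,0,0,0,0,0.8],[0,0,0,0,0,0,1],[0,0,0,0,0,-0.01,1],[0,0,0,0,0,-0.03,1],[0,0,0,0,0,-0.04,1],[0,0,0,0,0,-0.04,1],[0,0,0,0.018,0.007,0,1],[0,0,0,0.036,0.016,0,1],[0,0,0,0.036,0.016,0,1],[0,0,0,0.036,0.016,0,1],[0,0,0,0.036,0.016,0,1],[0,0,0,0.036,0.016,0,1],[0,0,0,0.034,0.016,0,1],[0,0,0,0,0,0,1],[0,0,0,0,0,0,1],[0,0,0,0,0,0,1]]]}'
python3 - <<'E'
from m import *
for n in("top","side"):
    c=snap(n);P=cloud(c)
    print(n,circ(top(P,np.array([.503,-.416]),.05,.11,.13)),circ(top(P,np.array([.503,-.416]),.05,.053,.067)))
    Q=top(P,np.array([.608,-.185]),.05,.05,.065)
    if len(Q): print(circ(Q))
E
```

```text
t: 17.8
tool_pos: [0.6052, -0.1861, 0.2174]
tcp_rot: [0.708, 0.706, -0.0, 0.0]
ft_force: [-0.4, -0.3, 0.6]
gripper_width: 0.0852
grasp_force: 0.0
top [ 5.057e-01 -4.156e-01  2.420e-02  5.051e-01 -4.156e-01  5.053e-01
 -4.146e-01  1.180e-01  2.170e+02] [ 5.053e-01 -4.134e-01  3.440e-02  5.051e-01 -4.074e-01  5.042e-01
 -4.003e-01  5.950e-02  1.560e+02]
[ 0.6179 -0.164   0.0098  0.6179 -0.164   0.6186 -0.1636  0.0548  6.    ]
side [ 5.002e-01 -4.182e-01  2.460e-02  5.005e-01 -4.181e-01  5.012e-01
 -4.206e-01  1.193e-01  4.180e+02] [ 5.010e-01 -4.172e-01  3.450e-02  5.008e-01 -4.245e-01  5.022e-01
 -4.325e-01  6.070e-02  3.030e+02]
[ 6.043e-01 -1.865e-01  2.500e-02  6.052e-01 -1.868e-01  6.047e-01
 -1.887e-01  5.880e-02  2.620e+02]
```

The full tin sits centred on the lid with its top at 0.118 m. I'll fetch the empty tin.

```bash
python3 -m jog '{"steps":[[[0,0,0,0.001,0.002,0.02,1],[0,0,0,0,0,0.04,1],[0,0,0,0,0,0.04,1],[0,0,0,0,0,0.04,1],[0,0,0,0,0,0.03,1],[0,0,0,0,0,0.011,1],[0,0,0,0,0,0,1],[0,0,0,0,0,0,0.2],[0,0,0,0,0,0,0.2],[0,0,0,0,0,0,0.2],[0,0,0,0,0,0,0.2],[0,0,0,0,0,0,0.2],[0,0,0,0,0,0,0.2],[0,0,0,0,0,0,0.2],[0,0,0,0,0,0,0.2],[0,0,0,0,0,0,0.2]]]}' 25
python3 -m jog '{"steps":[[[0,0,0,0,0,-0.01,0.2],[0,0,0,0,0,-0.03,0.2],[0,0,0,0,0,-0.04,0.2],[0,0,0,0,0,-0.04,0.2],[0,0,0,0,0,-0.04,0.2],[0,0,0,0,0,0,0.2],[0,0,0,0,0,0,0.2],[0,0,0,0,0,0,0.2],[0,0,0,0,0,0,0.2],[0,0,0,0,0,0,0.2],[0,0,0,0,0,0,0.2]]]}'
```

```text
t: 19.5
tool_pos: [0.6089, -0.184, 0.0377]
tcp_rot: [0.707, 0.707, 0.001, 0.001]
ft_force: [-0.6, 0.3, 7.0]
gripper_width: 0.0473
grasp_force: 25.2
t: 20.6
tool_pos: [0.6076, -0.1834, 0.195]
tcp_rot: [0.707, 0.707, -0.0, -0.001]
ft_force: [0.3, 0.3, -0.7]
gripper_width: 0.0471
grasp_force: 26.1
```

```bash
python3 -m jog '{"steps":[[[0,0,0,0.018,-0.003,0,0.2],[0,0,0,0.037,-0.007,0,0.2],[0,0,0,0.037,-0.007,0,0.2],[0,0,0,0.037,-0.007,0,0.2],[0,0,0,0.037,-0.007,0,0.2],[0,0,0,0.037,-0.007,0,0.2],[0,0,0,0.037,-0.007,0,0.2],[0,0,0,0.037,-0.007,0,0.2],[0,0,0,0.037,-0.007,0,0.2],[0,0,0,0.037,-0.007,0,0.2],[0,0,0,0.037,-0.007,0,0.2],[0,0,0,0.037,-0.007,0,0.2],[0,0,0,0.037,-0.007,0,0.2],[0,0,0,0.037,-0.007,0,0.2],[0,0,0,0.037,-0.006,0,0.2],[0,0,0,0.037,-0.005,0,0.2],[0,0,0,0.022,0,0,0.2],[0,0,0,0,0,0,0.2],[0,0,0,0,0,0,0.2]]]}'
python3 -m jog '{"steps":[[[0,0,0,0,0,0.03,0.2],[0,0,0,0,0,0.04,0.2],[0,0,0,0,0,0.04,0.2],[0,0,0,0,0,0.025,0.2],[0,0,0,0,0,0.01,0.2],[0,0,0,0,0,0.003,0.2],[0,0,0,0,0,0,0.2],[0,0,0,0,0,0,0.2]]]}'
```

```text
t: 22.5
tool_pos: [0.5028, 0.4113, 0.1951]
tcp_rot: [0.707, 0.707, -0.001, 0.0]
ft_force: [-0.4, -1.5, -0.1]
gripper_width: 0.0473
grasp_force: 26.1
t: 23.3
tool_pos: [0.504, 0.4117, 0.0497]
tcp_rot: [0.707, 0.707, 0.001, 0.0]
ft_force: [-0.6, -0.2, 0.1]
gripper_width: 0.0474
grasp_force: 26.1
```

```bash
python3 -m jog '{"steps":[[[0,0,0,0,0,0.005,0.2],[0,0,0,0,0,0.003,0.2],[0,0,0,0,0,0.001,0.2],[0,0,0,0,0,0,0.2],[0,0,0,0,0,0,0.2],[0,0,0,0,0,0,0.2]]]}'
```

```text
t: 23.9
tool_pos: [0.5034, 0.412, 0.0414]
tcp_rot: [0.707, 0.707, 0.001, -0.0]
ft_force: [-6.8, -2.7, 18.1]
gripper_width: 0.047
grasp_force: 28.1
```

```bash
python3 -m jog '{"steps":[[[0,0,0,0,0,-0.001,0.7],[0,0,0,0,0,0,0.7],[0,0,0,0,0,0,0.7],[0,0,0,0,0,0,0.7],[0,0,0,0,0,-0.02,0.7],[0,0,0,0,0,-0.04,0.7],[0,0,0,0,0,-0.04,0.7],[0,0,0,0,0,-0.04,1],[0,0,0,0,0,-0.04,1],[0,0,0,-0.03,-0.01,0,1],[0,0,0,-0.036,-0.011,0,1],[0,0,0,-0.036,-0.011,0,1],[0,0,0,-0.036,-0.011,0,1],[0,0,0,-0.036,-0.011,0,1],[0,0,0,-0.033,-0.011,0,1],[0,0,0,0,0,0,1],[0,0,0,0,0,0,1],[0,0,0,0,0,0,1]]]}'
python3 - <<'E'
from m import *
for n in("top","side"):
    c=snap(n,f"pics/{n}5.png");P=cloud(c)
    for xy,a,b in(((.503,.412),.055,.072),((.4386,.2054),.066,.085)):
        Q=top(P,np.array(xy),.04,a,b)
        if len(Q)>5: print(n,circ(Q))
E
```

```text
t: 25.7
tool_pos: [0.4379, 0.2055, 0.2199]
tcp_rot: [0.707, 0.708, 0.0, -0.0]
ft_force: [1.2, -0.3, -0.3]
gripper_width: 0.0854
grasp_force: 0.0
top [5.068e-01 4.116e-01 2.450e-02 5.068e-01 4.116e-01 5.061e-01 4.107e-01
 6.250e-02 2.070e+02]
top [4.410e-01 2.055e-01 3.070e-02 4.409e-01 1.999e-01 4.423e-01 1.989e-01
 7.440e-02 2.600e+02]
side [5.027e-01 4.093e-01 2.660e-02 5.011e-01 4.083e-01 5.011e-01 4.061e-01
 6.380e-02 1.190e+02]
side [4.344e-01 2.063e-01 3.730e-02 4.372e-01 2.063e-01 4.362e-01 2.013e-01
 7.560e-02 2.670e+02]
```

View pics/side5.png

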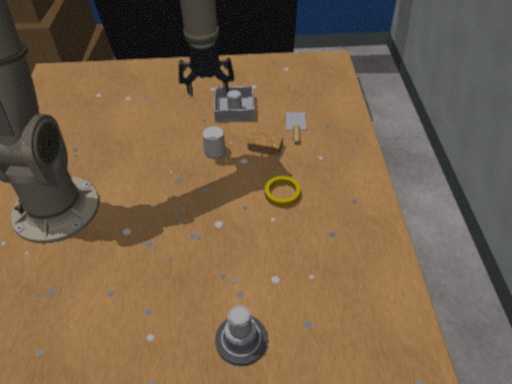

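The empty tin stands in the tray at (234,100), the stack on the stand is upright at (238,325), and the cup is untouched at (214,142). I'll grip the cup now.

```bash
python3 -m jog '{"steps":[[[0,0,0,0,0.0005,0.02,1],[0,0,0,0,0,0.04,1],[0,0,0,0,0,0.04,1],[0,0,0,0,0,0.04,1],[0,0,0,0,0,0.025,1],[0,0,0,0,0,0.007,1],[0,0,0,0,0,0,1],[0,0,0,0,0,0,1],[0,0,0,0,0,0,0.4],[0,0,0,0,0,0,0.4],[0,0,0,0,0,0,0.4],[0,0,0,0,0,0,0.4],[0,0,0,0,0,0,0.4],[0,0,0,0,0,0,0.4],[0,0,0,0,0,0,0.4]]]}' 20
python3 -m jog '{"steps":[[[0,0,0,0,0,-0.01,0.4],[0,0,0,0,0,-0.03,0.4],[0,0,0,0,0,-0.04,0.4],[0,0,0,0,0,-0.04,0.4],[0,0,0,0,0,-0.04,0.4],[0,0,0,0,0,-0.02,0.4],[0,0,0,0,0,0,0.4],[0,0,0,0,0,0,0.4],[0,0,0,0,0,0,0.4]]]}'
```

```text
t: 27.3
tool_pos: [0.4392, 0.2051, 0.0493]
tcp_rot: [0.707, 0.707, 0.001, -0.0]
ft_force: [-2.0, -0.6, 7.9]
gripper_width: 0.0632
grasp_force: 20.2
t: 28.2
tool_pos: [0.4377, 0.2042, 0.227]
tcp_rot: [0.707, 0.707, -0.001, -0.0]
ft_force: [-0.3, 0.2, -0.2]
gripper_width: 0.0628
grasp_force: 22.8
```

```bash
python3 -m jog '{"steps":[[[0,0,0,-0.018,0,0,0.4],[0,0,0,-0.037,0.004,0,0.4],[0,0,0,-0.037,0.004,0,0.4],[0,0,0,-0.037,0.004,0,0.4],[0,0,0,-0.037,0.004,0,0.4],[0,0,0,-0.037,0.004,0,0.4],[0,0,0,-0.037,0.004,0,0.4],[0,0,0,-0.037,0.004,0,0.4],[0,0,0,-0.037,0.004,0,0.4],[0,0,0,-0.037,0.004,0,0.4],[0,0,0,-0.037,0.004,0,0.4],[0,0,0,-0.037,0.004,0,0.4],[0,0,0,-0.037,0.004,0,0.4],[0,0,0,-0.037,0.004,0,0.4],[0,0,0,-0.037,0.004,0,0.4],[0,0,0,-0.037,0.004,0,0.4],[0,0,0,-0.037,0.004,0,0.4],[0,0,0,-0.012,0,0,0.4],[0,0,0,0,0,0,0.4],[0,0,0,0,0,0,0.4]]]}'
python3 -m jog '{"steps":[[[0,0,0,0,0,0.015,0.4],[0,0,0,0,0,0.02,0.4],[0,0,0,0,0,0.01,0.4],[0,0,0,0,0,0,0.4],[0,0,0,0,0,0,0.4],[0,0,0,0,0,0,0.4],[0,0,0,0,0,0,0.4]]]}'
python3 - <<'E'
from m import *
im=[]
a=[]
for i in range(8):
    c=snap("side");a.append(robot.read_state()["tool_pos"])
print(np.mean(a,0),np.std(a,0))
u,v=241,310
cv2.imwrite("pics/cup.png",cv2.resize(c["color"][v-70:v+70,u-70:u+70,::-1],(560,560),interpolation=cv2.INTER_CUBIC))
Q=top(cloud(c),np.array([.503,-.417]),.05,.205,.23);print(len(Q) and circ(Q))
E
```

```text
t: 30.2
tool_pos: [0.5013, -0.4178, 0.227]
tcp_rot: [0.708, 0.707, -0.0, -0.001]
ft_force: [0.4, 0.5, 0.0]
gripper_width: 0.0628
grasp_force: 22.8
t: 30.9
tool_pos: [0.5026, -0.4179, 0.1837]
tcp_rot: [0.707, 0.707, 0.0, 0.001]
ft_force: [0.4, 0.4, -1.0]
gripper_width: 0.0628
grasp_force: 22.8
[ 0.50243623 -0.41772006  0.18312357] [6.19155706e-05 8.89908337e-05 2.51614237e-04]
[ 5.028e-01 -4.153e-01  4.990e-02  5.028e-01 -4.269e-01  5.028e-01
 -4.258e-01  2.097e-01  6.860e+02]
```

View pics/cup.png

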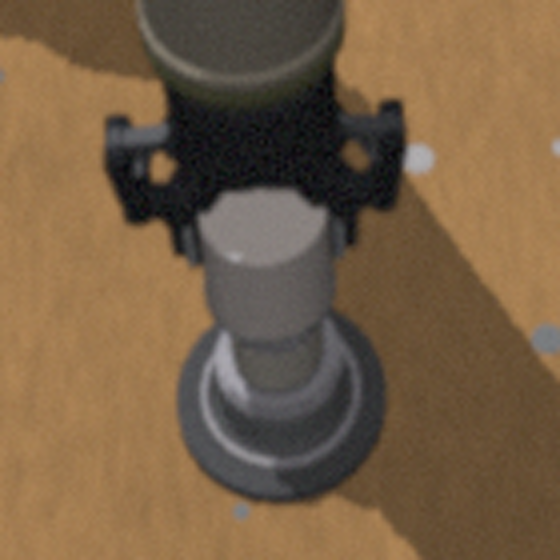

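The cup hangs straight above the putty tin, their axes lining up along the view's vertical. I'll lower it in stages and watch the force.

```bash
python3 -m jog '{"steps":[[[0,0,0,0,0.0005,0.01,0.4],[0,0,0,0,0,0.01,0.4],[0,0,0,0,0,0.005,0.4],[0,0,0,0,0,0.005,0.4],[0,0,0,0,0,0,0.4],[0,0,0,0,0,0,0.4]]]}'
python3 -m jog '{"steps":[[[0,0,0,0,0,0.008,0.4],[0,0,0,0,0,0.01,0.4],[0,0,0,0,0,0.01,0.4],[0,0,0,0,0,0.006,0.4],[0,0,0,0,0,0.002,0.4],[0,0,0,0,0,0,0.4],[0,0,0,0,0,0,0.4],[0,0,0,0,0,0,0.4]]]}'
```

```text
t: 31.9
tool_pos: [0.5029, -0.4176, 0.1528]
tcp_rot: [0.707, 0.707, -0.0, -0.0]
ft_force: [1.0, 0.3, -0.3]
gripper_width: 0.0629
grasp_force: 22.8
t: 32.7
tool_pos: [0.503, -0.4178, 0.1173]
tcp_rot: [0.707, 0.707, -0.0, 0.0]
ft_force: [0.7, -0.2, -0.1]
gripper_width: 0.0628
grasp_force: 22.8
```

```bash
python3 -m jog '{"steps":[[[0,0,0,0,0,0.004,0.4],[0,0,0,0,0,0.003,0.4],[0,0,0,0,0,0.001,0.4],[0,0,0,0,0,0,0.4],[0,0,0,0,0,0,0.4],[0,0,0,0,0,0,0.4]]]}'
```

```text
t: 33.3
tool_pos: [0.503, -0.4177, 0.1095]
tcp_rot: [0.707, 0.707, 0.0, 0.0]
ft_force: [-2.7, 1.0, 6.5]
gripper_width: 0.063
grasp_force: 23.3
```

Contact is at the expected height, so I'll release, retreat and check.

```bash
python3 -m jog '{"steps":[[[0,0,0,0,0,0,0.8],[0,0,0,0,0,0,0.9],[0,0,0,0,0,0,1],[0,0,0,0,0,0,1],[0,0,0,0,0,0,1],[0,0,0,0,0,-0.01,1],[0,0,0,0,0,-0.03,1],[0,0,0,0,0,-0.04,1],[0,0,0,0,0,-0.04,1],[0,0,0,0,0,-0.03,1],[0,0,0,0.04,0,0,1],[0,0,0,0.04,0,0,1],[0,0,0,0.04,0,0,1],[0,0,0,0.04,0,0,1],[0,0,0,0.04,0,0,1],[0,0,0,0.04,0,0,1],[0,0,0,0,0,0,1],[0,0,0,0,0,0,1],[0,0,0,0,0,0,1]]]}'
python3 - <<'E'
from m import *
im=[]
for n,(u,v) in {"top":(384,200),"side":(241,320)}.items():
    c=snap(n);im.append(cv2.resize(c["color"][v-60:v+60,u-60:u+60,::-1],(400,400)));P=cloud(c)
    print(n,circ(top(P,np.array([.503,-.416]),.05,.125,.145)),circ(top(P,np.array([.503,.412]),.04,.055,.072)))
cv2.imwrite("pics/fin.png",np.hstack(im))
E
```

```text
t: 35.2
tool_pos: [0.5026, -0.1789, 0.2594]
tcp_rot: [0.708, 0.707, 0.0, 0.0]
ft_force: [0.8, -0.6, 0.4]
gripper_width: 0.0856
grasp_force: 0.0
top [ 5.048e-01 -4.154e-01  3.150e-02  5.062e-01 -4.174e-01  5.041e-01
 -4.176e-01  1.339e-01  3.490e+02] [5.057e-01 4.114e-01 2.410e-02 5.068e-01 4.111e-01 5.060e-01 4.111e-01
 6.260e-02 2.010e+02]Traceback (most recent call last):
  File "<stdin>", line 5, in <module>
  File "m.py", line 5, in circ
    (x,y),R=cv2.minEnclosingCircle(T[:,:2].astype(np.float32));mr=(T[:,:2].max(0)+T[:,:2].min(0))/2
                                                                   ~~~~~~~~~~~^^^
    return umr_maximum(a, axis, None, out, keepdims, initial, where)
ValueError: zero-size array to reduction operation maximum which has no identity
```

The cup top reads 0.134 m as expected and is centred on the stack. The empty tin is standing in the tray, so I'll hand the job in.

```bash
python3 -c "
from bench import robot
print(robot.job_done())"
```

```text
the job is handed in; nothing more can be done
None
```

The filler kit is built on the stand, the empty tin is upright in the scrap tray, and the job was handed in at about 35 s; no verdict came back, and the last stack check is from the top camera only.

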